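# Roll a pipe stub into the V-block

## Robot

A 6-joint arm with a two-finger parallel gripper is mounted at the origin on a cart in front of the work surface, level with it; the furniture and walls round the work are solid. World frame = base frame: x ahead of the robot, y to its left, z up, the work surface at z = 0. Lengths are in m, angles in rad, forces in N, time in s.
With the tool pointing down it reaches from about 0.275 to 0.75 m from the base axis. Payload 10.2 kg.
Tool frame: the origin (TCP) lies midway between the tips of the shut fingers; the grasp point (between the pads) lies 19 mm behind it (env.hold_point_z is the distance from the TCP to the grasp point, in m); z points along the fingers, y is the line along which they close (so a half turn about z gives the same grasp; the last joint's range is limited). The gripper opens to 85 mm and grips with 20 to 120 N. Pads are 22 mm wide; open, the fingers measure 114 mm over their backs; the gripper's body (76 mm by 85 mm) begins 54 mm behind the grasp point. The pads swing forward as they close: fully open they stand 13 mm farther back than shut.
Start: joints at [-1.379, 0.313, 1.498, -0, 1.331, -0.223], TCP at [0.212, -0.48, 0.231] pointing down, gripper open.
Joint ranges: [-2.94, 2.94], [-0.97, 2.17], [0.19, 2.56], [-1.23, 4.37], [0.02, 3.11], [-2.88, 2.88]. Speed limits (rad/s): [2.39, 2.39, 3.01, 3.14, 3.14, 3.14].

## Interface

Orientations are given as a unit quaternion [x, y, z, w].
In Python, from bench import env, kinematics, monitor, eyes, job gives the robot as it stands. The module is installed in compiled form; this text tells all that it offers. Calls block until the motion is done:
- env.reach(position, orientation): joint-space move of the TCP to a pose.
- env.movel(position, velocity=0.15, frame=None, guard=None): straight line of the TCP; frame=None keeps the orientation; velocity is the mean speed in m/s. With guard (N) it stops when the force on the tool has changed by that much, and returns True; else False.
- env.set_joints(angles): joint-space move.
- env.release() and env.close_gripper(effort=None): open the fingers fully, or close them until they stop; effort is the grip in N (None keeps the last).
- env.hold(seconds).
- kinematics.ik(position, orientation): joint angles nearest the present ones, or None.
- monitor.sense(): the state.
- eyes.grab_frame(name): name is "scene" or "side" or "wrist"; returns a dict with "frame" (384x512x3 uint8, red, green, blue), "mtx" (3x3 intrinsics, pixels), "view" (4x4, takes a point from world to camera coordinates). Camera axes: x right, y down, z forward; pixel columns grow to the right and rows downward; lengths in m; the calibration is good to about 2 mm. A picture is of the moment at which its call begins. There is no depth.
A pose or a line that the arm cannot do raises env.MotionError and nothing moves.
- job.hand_in(): hands the job in; it is judged then, once.
The state is a dict: "clock": time; "joints": joint angles; "qvel": joint speeds; "joint_efforts": joint torques, N m; "position": TCP position; "ee_rot": TCP orientation; "contact_force": force on the tool from outside, world axes, zero at the start; "ft_torque": the same for the moment, N m; "finger_gap": opening from 0.0 (shut) to 1.0 (fully open); "gripper_force": force on a finger pad.
Only numpy, scipy, OpenCV 4.12 (cv2) and the standard library are available. Lean on these libraries where they do the work, as an engineer would, in place of code of your own. Each camera call takes 0.05 s, during which the arm holds its last target. There are 200 camera calls.

## Task

Without gripping or lifting it, push the copper pipe stub by its side with the fingertips so that it rolls along the bench, up the ramp of the blue V-block and down into the groove. It must end lying at rest along the bottom of the groove, with both ends sticking out past the block's sides. Leave the beaker, the brass weight and the rubber stopper where they stand.

Things in the scene. Friction and masses are not known exactly. Their poses are not given: they have to be found in the camera images.
- pipe: Copper pipe stub, a smooth round bar 32 mm across, 140 mm long, 0.24-0.48 kg, with two brass bands and a white line, lying in front of the V-block's ramp. Origin mid-axis, 16 mm above the bench; its y is the pipe axis; x and z turn as it rolls. Starts within 12 mm of the V-block's mid-plane, turned up to 0.3 rad from parallel to the groove. Polished (friction about 0.35 on anything); rolls on freely.
- v_block: Blue V-block fixed to the bench, 64 mm wide (y), no side walls. Origin on the bench under the groove's bottom line; x level, from ramp to groove (the rolling direction), y along the groove. Along x: a 14 degree ramp rises from the bench at -70 mm to a crest 13 mm high at -18; 30 degree flanks go down to 2.6 mm high at 0 and up to 23 mm at +36; a flat ledge goes on to +52.
- v_seat (a point): Where the middle of the pipe's axis is when it lies centred in the groove: above the V-block's origin, 21 mm over the bench. Axes as the V-block's. On the crest the pipe's axis is 29 mm over the bench.
- beaker: Loose small glass beaker, 54 mm across, 70 mm tall, standing to the left of the V-block (+y of it). Origin at the centre of its underside. Leave alone.
- weight: Loose brass balance weight, 27 mm across, 34 mm tall, to the left of the V-block's ramp. Origin at the centre of its underside. Leave alone.
- stopper: Loose red-brown rubber stopper, 34 mm across, 25 mm tall, off the right end of the pipe. Origin at the centre of its underside. Leave alone.

How it is judged:
On the way, in this order (a step that is already met when the one before it is completed fails the run):
1. the pipe stub has rolled: it has turned upside down about its axis on the way, not slid or been carried (angle between pipe's own z axis and vertical above 2.2 rad), for 0.02 s.
2. the pipe stub lies in the groove (x of pipe in the frame of v_block between -0.005 and 0.005 m and y of pipe in the frame of v_block between -0.036 and 0.036 m and z of pipe in the frame of v_block between 0.017 and 0.025 m and angle between the y axis of pipe and the y axis of v_block, either way round below 0.08 rad), for 0.2 s.
At the end, for the whole second after the job is handed in: The pipe's middle is within 5 mm of the groove's mid-line across the groove and within 4 mm of its seated height, within 36 mm of the block's middle along the groove, parallel to the groove within 0.08 rad, and at rest; beaker, weight and stopper are within 15 mm of where they were (all of step 2 and linear speed of pipe below 0.02 m/s and angular speed of pipe below 1 rad/s and distance of each of beaker, weight, stopper from where it was at the start of the episode below 0.015 m); the robot touches nothing.
It fails at once if the pipe stub is lifted off the bench (by more than 10 mm) before the ramp (height (world z) of pipe above 0.026 m and x of pipe in the frame of v_block below -0.085 m).
It fails at once if the pipe stub is lifted clear of the V-block (its axis more than 40 mm over the bench, 11 mm more than when it rolls over the crest) (height (world z) of pipe above 0.04 m).
It fails at once if the beaker is moved more than 15 mm or tipped (distance of beaker from where it was at the start of the episode above 0.015 m or angle between beaker's own z axis and vertical above 0.3 rad).
It fails at once if the weight is moved more than 15 mm or tipped (distance of weight from where it was at the start of the episode above 0.015 m or angle between weight's own z axis and vertical above 0.3 rad).
It fails at once if the stopper is moved more than 15 mm or tipped (distance of stopper from where it was at the start of the episode above 0.015 m or angle between stopper's own z axis and vertical above 0.3 rad).
It also fails if it takes over 40 s, if anything falls off the work surface, if the arm or the gripper's body presses on something with over 40 N, if the wrist force passes 120 N, or if a joint passes its speed limit or range.

## Working session

There is one attempt and no reset: what is moved stays moved. The work goes in short steps, each a Python script; the robot and the scene stay as the last script left them, time stands still between calls to the robot, and variables do not carry over. Pictures are saved under pics/ and viewed, at most 10 in all, crops included, and the job is handed in when it is done.

```bash
mkdir -p pics
python3 - <<'E'
from bench import env,monitor,eyes
import cv2,numpy as np
for n in("scene","side"):
    f=eyes.grab_frame(n); np.savez(f"pics/{n}.npz",**f); cv2.imwrite(f"pics/{n}.png",f["frame"][:,:,::-1])
    v=f["view"];print(n,f["mtx"][0],-v[:3,:3].T@v[:3,3],v[2,:3])
s=monitor.sense();print(s["clock"],s["ee_rot"],s["position"])
E
```

```text
scene [403.06339649   0.         253.34075592] [-0.1666092   0.64876713  0.5314792 ] [ 0.71031789 -0.45567681 -0.5364766 ]
side [450.22860725   0.         249.034401  ] [ 0.16165021 -0.41547566  0.46641925] [ 0.39122018  0.77791894 -0.49172034]
0.1 [ 9.78570996e-01  2.05908967e-01  3.07705832e-05 -5.49615724e-04] [ 0.2115358  -0.48026464  0.23080827]
```

View pics/scene.png

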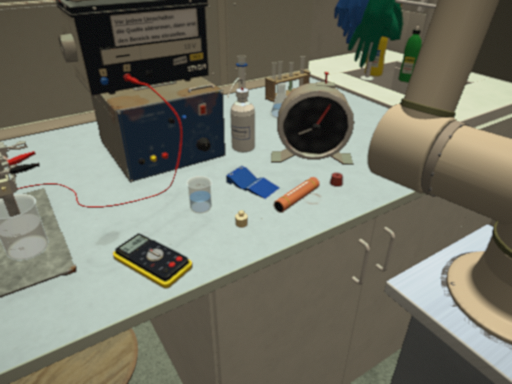

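View pics/side.png

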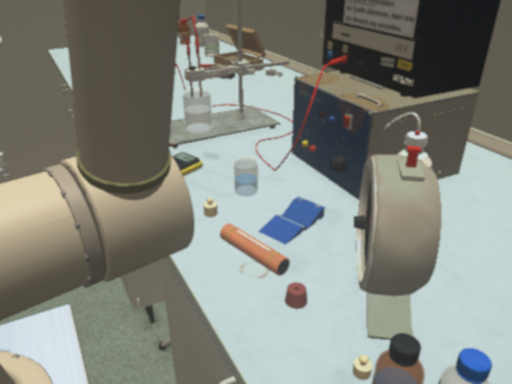

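The scene view shows the pipe at about (298,194), the V-block at (252,182), the weight at (241,219), the beaker at (200,195) and the stopper at (337,180). In the side view the pipe is at (254,249), the block at (292,220) and the stopper at (296,296).

```bash
cat > h.py <<'E'
import numpy as np,cv2
def ray(f,uv,z):
    v=f["view"];R=v[:3,:3];c=-R.T@v[:3,3]
    d=R.T@np.linalg.inv(f["mtx"])@np.array([uv[0],uv[1],1.])
    return c+d*(z-c[2])/d[2]
def proj(f,p):
    q=f["view"][:3,:3]@np.asarray(p)+f["view"][:3,3];q=f["mtx"]@q;return q[:2]/q[2]
def blob(m,box=None):
    if box is not None:
        k=np.zeros_like(m);x0,y0,x1,y1=box;k[y0:y1,x0:x1]=1;m=m*k
    n,l,s,c=cv2.connectedComponentsWithStats(m.astype(np.uint8))
    i=1+np.argmax(s[1:,4]);return (l==i).astype(np.uint8)
def hsv(f):return cv2.cvtColor(f["frame"],cv2.COLOR_RGB2HSV)
def pipe_mask(f,box=None):
    h=hsv(f).astype(int);return blob(cv2.morphologyEx(((h[...,0]<17)&(h[...,1]>105)&(h[...,2]>60)).astype(np.uint8),cv2.MORPH_CLOSE,np.ones((3,3))),box)
def blue_mask(f,box=None):
    h=hsv(f).astype(int);return blob(((h[...,0]>100)&(h[...,0]<130)&(h[...,1]>120)).astype(np.uint8),box)
E
python3 - <<'E'
from h import *
B={"scene":[(265,165,328,220),(218,160,285,202)],"side":[(212,215,295,280),(250,190,332,250)]}
tile=[]
for n in B:
    f=dict(np.load(f"pics/{n}.npz"))
    pm=pipe_mask(f,B[n][0]);bm=blue_mask(f,B[n][1])
    c,_=cv2.findContours(pm,0,2);r=cv2.minAreaRect(c[0]);bx=cv2.boxPoints(r)
    print(n,"pipe",r)
    e=sorted([((bx[i]+bx[(i+1)%4])/2,np.linalg.norm(bx[i]-bx[(i+1)%4])) for i in range(4)],key=lambda t:t[1])[:2]
    a,b=[ray(f,q[0],.016) for q in e];print(a,b,np.linalg.norm(a-b),(a+b)/2,np.degrees(np.arctan2(*(b-a)[1::-1])))
    c,_=cv2.findContours(bm,0,2);p=cv2.approxPolyDP(c[0],1.5,True)[:,0];
    for q in p:print(q,ray(f,q,0).round(3)[:2],ray(f,q,.023).round(3)[:2])
    im=f["frame"][:,:,::-1].copy()
    x0,y0=(215,155) if n=="scene" else (215,185)
    cr=im[y0:y0+70 if n=="scene" else y0+95,x0:x0+125]
    tile.append(cv2.resize(cr,None,fx=6 if n=="side" else 6,fy=6 if n=="side" else 6,interpolation=cv2.INTER_CUBIC))
cv2.imwrite("pics/c1.png",tile[0]);cv2.imwrite("pics/c2.png",tile[1])
E
```

```text
scene pipe ((297.8421325683594, 192.45225524902344), (12.206120491027832, 45.682823181152344), 55.491477966308594)
[0.47035222 0.05349976 0.016     ] [0.42889802 0.19818072 0.016     ] 0.1505025963413774 [0.44962512 0.12584024 0.016     ] 105.98814323982432
[227 176] [0.629 0.22 ] [0.594 0.238]
[228 181] [0.606 0.23 ] [0.572 0.248]
[232 181] [0.6   0.221] [0.567 0.24 ]
[245 189] [0.55  0.213] [0.519 0.232]
[248 186] [0.558 0.2  ] [0.527 0.219]
[248 189] [0.546 0.207] [0.515 0.226]
[264 197] [0.495 0.194] [0.467 0.214]
[277 188] [0.511 0.144] [0.482 0.166]
[263 178] [0.57  0.147] [0.538 0.168]
[250 186] [0.555 0.196] [0.524 0.215]
[257 179] [0.574 0.162] [0.542 0.183]
[243 167] [0.647 0.16 ] [0.612 0.181]
[235 170] [0.645 0.186] [0.61  0.206]
[232 175] [0.626 0.206] [0.592 0.225]
side pipe ((251.5543670654297, 246.72035217285156), (68.91903686523438, 15.959259033203125), 31.13897132873535)
[0.42268048 0.21364369 0.016     ] [0.46415755 0.07498826 0.016     ] 0.14472620636110128 [0.44341901 0.14431597 0.016     ] -73.34609483416493
[296 199] [0.614 0.266] [0.591 0.233]
[283 215] [0.558 0.225] [0.538 0.193]
[307 226] [0.577 0.17 ] [0.557 0.141]
[322 208] [0.64  0.211] [0.617 0.18 ]
[316 208] [0.63  0.216] [0.607 0.185]
[312 203] [0.634 0.237] [0.61  0.205]
```

View pics/c2.png

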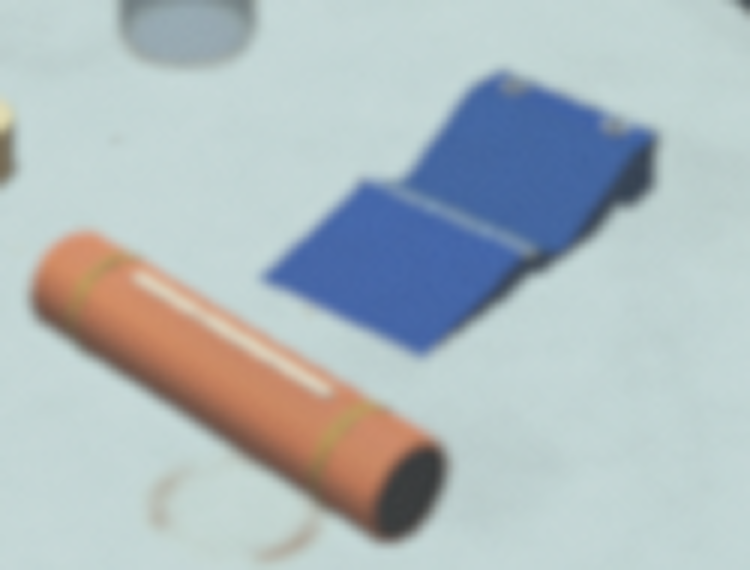

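View pics/c1.png

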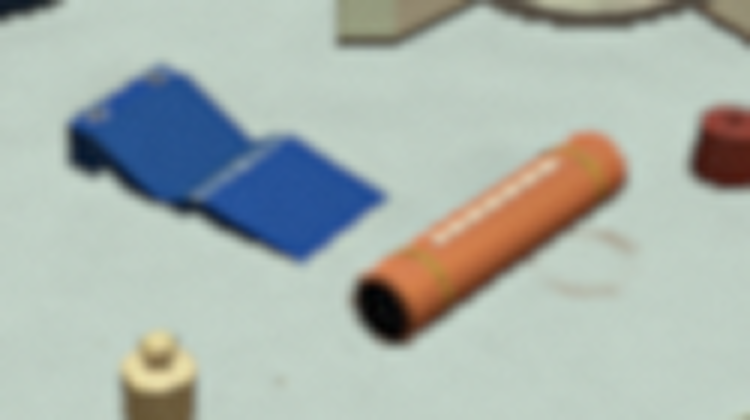

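The crops show the ramp toe corners at (258.7,231.2) and (285.3,244.2) in the side view, and at (265,198.7) and (279.3,187.8) in the scene view. The pipe's dark end faces are at (279,206.5) in scene and (283.5,267) in side. The beaker is up and left of the block, the weight is left of the ramp and the stopper is off the pipe's right end.

Run:
```python
from h import *
S,D=[dict(np.load(f"pics/{n}.npz")) for n in("scene","side")]
o=-.42
def g(f,x,y,z): 
    x0,y0=(215,155) if f is S else (215,185)
    return ray(f,(x0+x/6+o,y0+y/6+o),z).round(4)[:2]
for nm,z,a,b in [("toeL",0,(300,262),(262,277)),("toeR",0,(386,197),(422,355)),("ledgeL",.023,(72,122),(500,70)),("ledgeR",.023,(160,65),(657,133)),("crestL",.013,(190,192),(368,180)),("crestR",.013,(275,137),(538,253))]:
    print(nm,g(S,*a,z),g(D,*b,z))
L=g(S,385,310,.016);R=g(D,411,492,.016);print("pipe",L,R,np.linalg.norm(L-R),(L+R)/2,np.degrees(np.arctan2(*(L-R)[::-1])))
for nm,f,uv,z in [("weight base S",S,(241,226),0),("weight base D",D,(210,215),0),("stopper S",S,(337,185),0),("stopper D",D,(296,307),0),("beaker S",S,(200,211),0),("beaker D",D,(246,194),0)]:print(nm,ray(f,uv,z).round(3))
```

```text
toeL [0.4901 0.1957] [0.4888 0.1988]
toeR [0.5111 0.1387] [0.5111 0.1401]
ledgeL [0.5995 0.2366] [0.6008 0.2402]
ledgeR [0.6216 0.1805] [0.6228 0.1819]
crestL [0.5402 0.2158] [0.5354 0.2146]
crestR [0.558  0.1628] [0.5599 0.1538]
pipe [0.4265 0.2007] [0.4644 0.069 ] 0.13704488315876662 [0.44545 0.13485] 106.05450870985662
weight base S [0.428 0.299 0.   ]
weight base D [0.431 0.292 0.   ]
stopper S [0.442 0.009 0.   ]
stopper D [ 0.443 -0.004  0.   ]
beaker S [0.526 0.348 0.   ]
beaker D [0.532 0.334 0.   ]
```

```bash
cat >> h.py <<'E'
from scipy.spatial.transform import Rotation as Rn
O=np.array([.564,.192]);TH=np.radians(20.5)
def W(x,y,z):return [O[0]+x*np.cos(TH)-y*np.sin(TH),O[1]+x*np.sin(TH)+y*np.cos(TH),z]
def Q(deg,flip=0):  # tool z down, tool x along the rolling direction (flip: reversed)
    a=np.radians(deg+180*flip);x=np.array([np.cos(a),np.sin(a),0]);z=np.array([0,0,-1.]);
    return Rn.from_matrix(np.stack([x,np.cross(z,x),z],1)).as_quat()
E
python3 - <<'E'
from h import *
from bench import env,kinematics,monitor,eyes
env.release()
p=W(-.178,-.006,.14)
js=[kinematics.ik(p,Q(16,f)) for f in(0,1)];print(js)
fl=int(np.argmin([abs(j[5]) if j is not None else 9 for j in js]))
env.reach(p,Q(16,fl))
print(fl,env.movel(W(-.178,-.006,-.004),.08,guard=8))
s=monitor.sense();print(s["clock"],s["position"],s["contact_force"],s["finger_gap"])
f=eyes.grab_frame("side");np.savez("pics/side2.npz",**f)
cv2.imwrite("pics/s2.png",cv2.resize(f["frame"][180:310,170:340,::-1],None,fx=4,fy=4,interpolation=2))
E
```

```text
[array([ 1.93311666e-02,  1.84535661e-01,  1.92510333e+00, -4.44089210e-16,
        1.03195366e+00,  1.31087481e+00]), array([ 1.93311666e-02,  1.84535661e-01,  1.92510333e+00, -4.44089210e-16,
        1.03195366e+00, -1.83071784e+00])]
0 False
4.55 [ 0.39957063  0.12405101 -0.00373466] [ 0.1337912  -0.94070928  0.12154868] 0.9993213491748477
```

View pics/s2.png

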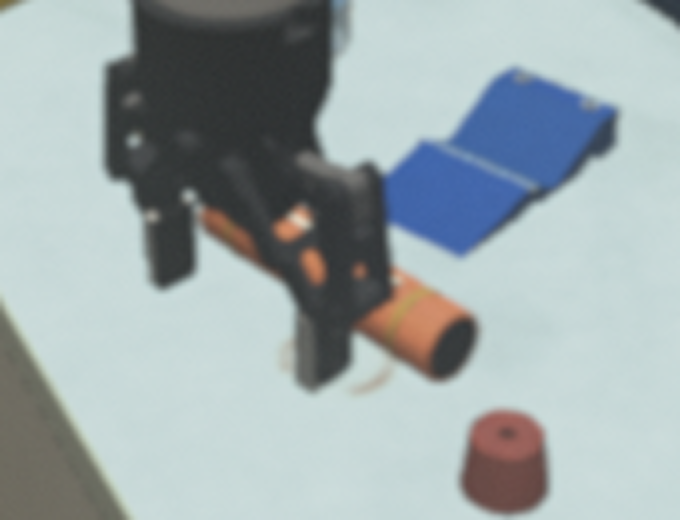

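The picture shows both fingertips behind the pipe, straddling the ramp's width and clear of the stopper. Now the push: one continuous stroke, rising slightly with the ramp.

Run:
```python
from h import *
from bench import env,monitor,eyes
try: r=env.movel(W(-.035,-.006,.006),.04,frame=Q(20.5),guard=25)
except TypeError as e: print(e)
env.hold(1.)
s=monitor.sense();print(r,s["clock"],s["position"],s["contact_force"])
f=eyes.grab_frame("side");np.savez("pics/side3.npz",**f)
cv2.imwrite("pics/s3.png",cv2.resize(f["frame"][170:290,190:350,::-1],None,fx=4,fy=4,interpolation=2))
```

```text
False 9.3333 [0.53331561 0.17412401 0.0060002 ] [-1.3915861   0.15817727  0.96772356]
```

View pics/s3.png

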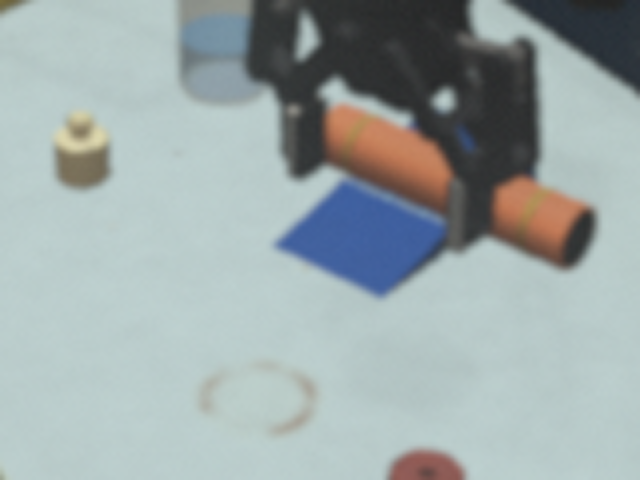

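The pipe is over the crest or in the groove, with its right end face at about (334.7,229.3). Its left end is near the left finger. I'll measure it.

Run:
```python
from h import *
from bench import env,monitor,eyes
D=dict(np.load("pics/side3.npz"));S=eyes.grab_frame("scene");np.savez("pics/scene3.npz",**S)
c,s=np.cos(TH),np.sin(TH);M=np.array([[c,s],[-s,c]])
for z in(.021,.025,.029):print(z,M@(ray(D,(334.3,228.9),z)[:2]-O))
cv2.imwrite("pics/s4.png",cv2.resize(S["frame"][140:230,190:310,::-1],None,fx=6,fy=6,interpolation=2))
```

```text
0.021 [ 0.00234225 -0.08537361]
0.025 [-0.00297368 -0.0884514 ]
0.029 [-0.00828962 -0.09152918]
```

View pics/s4.png

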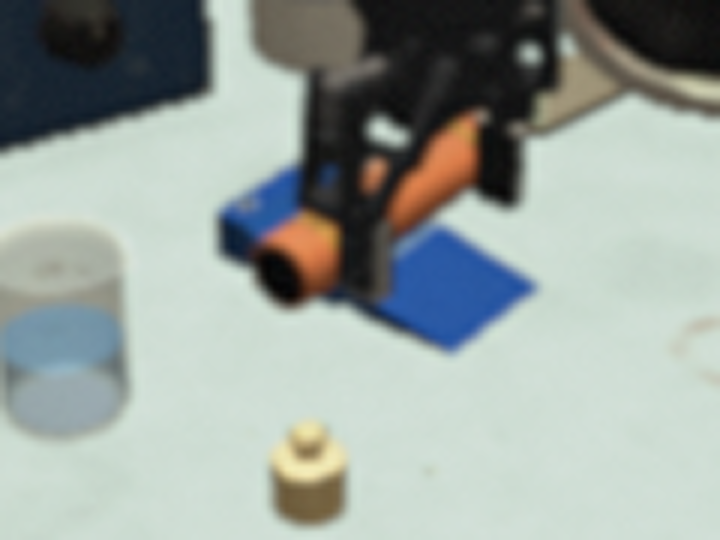

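The scene view shows the pipe in the groove, left end face at about (236.4,185.4), with both ends sticking out. The beaker and weight look untouched. I'll back off along the ramp, lift and check.

Run:
```python
from h import *
from bench import env,monitor,eyes
c,s=np.cos(TH),np.sin(TH);M=np.array([[c,s],[-s,c]])
S=dict(np.load("pics/scene3.npz"));print("left end",M@(ray(S,(236.4,185.4),.021)[:2]-O))
env.movel(W(-.12,-.006,.01),.08);env.movel(W(-.14,-.006,.2),.15);env.hold(.3)
st=monitor.sense();print(st["clock"],st["contact_force"])
A=eyes.grab_frame("scene");B=eyes.grab_frame("side")
a=cv2.resize(A["frame"][150:230,190:350,::-1],(800,400//1),interpolation=2)[:, :]
a=cv2.resize(A["frame"][150:230,190:350,::-1],(560,280),interpolation=2);b=cv2.resize(B["frame"][165:310,190:350,::-1],(352,319),interpolation=2)
im=np.zeros((600,560,3),np.uint8);im[:280]=a;im[280:599,:352]=b;cv2.imwrite("pics/s5.png",im)
```

```text
left end [0.00030501 0.05067866]
12.375 [-1.04612737  0.0837014   0.6676633 ]
```

View pics/s5.png

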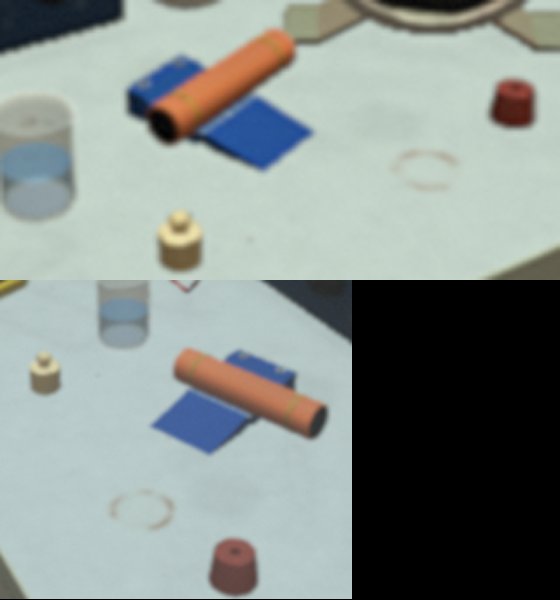

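The pipe lies at rest in the groove with both ends out: left end face at (163,125) in the upper view, right end face at (318,421) in the lower. Measured before I backed off, its mid-point was about 1 mm off the groove line and 17 mm along it. The other objects look unmoved and the arm is clear.

```bash
python3 -c "
from bench import job
print(job.hand_in())"
```

```text
the job is handed in; nothing more can be done
None
```

I rolled the pipe up the ramp in one push and handed the job in; the last pictures show it lying in the V-block's groove with both ends out, the beaker, weight and stopper look unmoved, and no verdict came back.

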